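Bring a panel's tag into view with the rig's sprung inspection mirror

ROBOT

A 7-joint arm with a two-finger parallel gripper is mounted at the origin on the work surface. World frame = base frame: x ahead of the robot, y to its left, z up, the work surface at z = 0. Lengths are in m, angles in rad, forces in N, time in s.
With the tool pointing down it reaches from about 0.4 to 0.9 m from the base axis. Payload 5.5 kg.
Tool frame: the origin (TCP) lies at the centre of the arm's flange, where the gripper is bolted on; the fingertips stand 178 mm ahead of it and the grasp point (between the pads) lies 159 mm ahead of it; z points along the fingers, y is the line along which they close (so a half turn about z gives the same grasp; the last joint's range is limited). The gripper opens to 92 mm and grips with 3 to 60 N. Pads are 19 mm wide; open, the fingers measure 130 mm over their backs; the gripper's body (75 mm by 190 mm) begins 47 mm behind the grasp point.
Start: joints at [-1.072, 0.501, -0.427, 1.55, 0.221, 1.138, -0.21], TCP at [0.152, 0.632, 0.405] pointing down, gripper open.
Joint ranges: [-2.88, 2.88], [-0.31, 2.03], [-1.54, 1.56], [0.2, 2.42], [-1.41, 4.55], [0.19, 2.02], [-2.57, 2.57]. Speed limits (rad/s): [2.57, 2.57, 3.14, 3.14, 3.14, 3.14, 3.14].

INTERFACE

Orientations are given as a rotation vector (axis times angle).
In Python, from bench import * gives the robot as it stands.
- The arm moves only by the tool play_rows, never from a script. Its argument "deltas" is a list of rows, each an object of numbers: "claw": the closure, from -1 (fully open) to 1 (shut); "x", "y", "z": the shift along the tool's x, y, z in mm; "rx", "ry", "rz": the turn, a rotation vector about the tool's x, y, z in rad. A call has 1 to 10 rows; each row shifts and turns the commanded pose from where the row before left it, along the tool's axes as they then stand; what a row does not reach is not made up. A row lasts 1/10 s, in which the tool goes at most 50 mm and 8.59 degrees, less where a joint would pass 70% of its speed; a pose out of reach is approached as far as the arm can. A call is refused whole if a number of a shift passes 50 or a number of a turn 0.15, either way. A call with a gripper value outside its range is refused whole. The fingers move at their own pace and stop on an object; the grip force is fixed at half the most. Time passes only in rows, so rows that do not move let the fingers close. It gives the time, the measured TCP pose, the force, the opening and the grip force at its end, in the units of the state.
- read_state(): the state, without advancing time (a new reading comes with each control period).
- get_image(name): name is "side" or "top"; returns (picture, depth): 480x640x3 uint8, red, green, blue; 480x640 float32, m along the optical axis (not along the pixel's ray), 0 where there is no reading.
- camera_params(name): a dict with "intrinsics" (3x3 intrinsics, pixels), "R" (3x3) and "t" (3): a world point X has camera coordinates R X + t. Camera axes: x right, y down, z forward; pixel columns grow to the right and rows downward; lengths in m; the calibration is good to about 2 mm. A picture is of the moment at which its call begins. camera_params takes no time and is no camera call.
- job_done(): hands the job in; it is judged then, once.
The state is a dict: "time_s": time; "joint_positions": joint angles; "dq": joint speeds; "tau": joint torques, N m; "position": TCP position; "orientation": TCP orientation; "force": force on the tool from outside, world axes, zero at the start; "ft_torque": the same for the moment, N m; "opening": finger opening in m; "finger_force": force on a finger pad.
Only numpy, scipy, OpenCV 4.12 (cv2) and the standard library are available. Lean on these libraries where they do the work, as an engineer would, in place of code of your own. Each camera call takes 0.05 s, during which the arm holds its last target. There are 200 camera calls.

TASK

A small wooden panel stands on an inspection rig with its reverse turned to a sliding carriage that carries a little camera and a sprung tilting mirror. Slide the carriage along its rail until the mirror is straight opposite the round tag on the panel, and tilt the mirror by the wooden knob on its lever, against the spring, until the camera sees the whole tag reflected in the mirror. Finish while still holding the knob so that the mirror stays at that angle; never touch the mirror plate, and leave the jar, the spatula and the loupe on the table where they are.

Things in the scene. Friction and masses are not known exactly. Their poses are not given: they have to be found in the camera images.
- rig: Fixed rig on a plywood board 250 x 460 x 12 mm, at a small yaw. Origin at table height, under the mirror's pivot line, half way along the rail; x points from the panel to the mirror (about away from the robot), y along the steel rail (about to the robot's left), z up. The rail, 14 mm thick and 400 mm long, lies along y at x = 22 mm, 30 mm high.
- panel_top (a point): Middle of the panel's top edge, 174 mm above the table, at rig x = -131 mm. The pale wooden panel stands upright on the rig, on the robot's side of the rail, 370 mm long along rig y, 18 mm thick; its reverse (rig x = -124 mm) is lined with pale paper, carries the tag and faces +x, away from the robot, which works over the panel's top.
- carriage (a joint): Position of the black carriage (84 mm long) on the rail, 0 to 0.24 m, growing to rig +y; at 0 the mirror's middle is at rig y = -0.12 m. About 2 N of friction; it stays where it is left and may be moved by the knob. It carries an aluminium fork (79 mm wide) with the mirror and, on a low arm towards the panel, a small black camera.
- mirror (a joint): Tilt of the mirror about its pivot line (parallel to rig y), 0 to 0.8 rad. At 0, its rest, the face looks to the panel (rig -x) and 0.087 rad upwards. It grows as the lever and the mirror's top go towards the panel and the face nods down. A spring (0.45 N m/rad, wound 0.15 rad at rest) returns it to 0 when let go: 1 to 4 N at the knob.
- pivot (a point): Middle of the mirror's pivot line, on the reflecting face; 90 mm above the table, at rig x = 0. It slides with the carriage. The mirror plate is 50 x 50 mm, 5 mm thick.
- knob (a point): Centre of the knob: a pale wooden cylinder 18 mm thick, 22 mm long along rig y, on top of a 6 mm steel lever, 85 mm from the pivot line. At mirror = 0 the lever leans 0.4 rad away from the panel (knob at rig x = 33 mm, 168 mm high); upright at mirror = 0.4. Pinch its flat ends from above; it turns between the fingers as the lever swings.
- lever: The lever with its knob, one piece with the mirror; its frame's origin lies at the pivot.
- glass: The mirror plate, 50 x 50 mm; its frame's origin lies at the pivot. Not to be touched.
- lens (a point): Front of the camera's lens, on the carriage: 75 mm from the pivot line towards the panel and 30 mm above the table (60 mm below the pivot). The camera looks up along the line from here to the pivot; its round field of view is 54 mm across at the panel.
- view: The camera's line of sight after the mirror (nothing solid): from the pivot along this frame's -x. By the law of reflection it rises 0.849 rad above level at mirror = 0, passing over the panel, and sinks 2 rad per rad of mirror tilt. The whole tag is seen when its centre is within 12 mm of this line, both in the frame's y and in its z.
- tag: Round brass tag, 30 mm across, 4 mm thick, the only round thing on the panel. Origin: the middle of its front face, 120 mm from the pivot line in rig -x; 50 to 140 mm above the table, between rig y = -20 and +120 mm. Its x axis points as the rig's.
- jar: Bystander: closed jar, 52 mm thick, 75 mm tall, origin at its underside.
- spatula: Bystander: spatula with a wooden handle, 190 mm, lying; origin at its underside.
- loupe: Bystander: black magnifier, 48 mm thick at its foot and 40 mm tall, standing; origin at its underside.

How it is judged:
At the end, for the whole second after the job is handed in: The tag's centre lies within 12 mm of the reflected line of sight, along the rail and across it up and down, in front of the mirror; the mirror is at rest, tilted against its spring (more than 0.1 rad) and the fingers still hold the knob or lever (more than 0.3 N) (y of tag in the frame of view between -0.012 and 0.012 m and z of tag in the frame of view between -0.012 and 0.012 m and x of tag in the frame of view below -0.05 m and contact force between the fingers and lever above 0.3 N and value of joint mirror above 0.1 rad and velocity of joint mirror between -0.1 and 0.1 rad/s); the arm keeps its last pose, push and grip.
It fails at once if the jar, the spatula or the loupe is moved by more than 20 mm (distance of any of jar, spatula, loupe from where it was at the start of the episode above 0.02 m).
It fails at once if the robot touches the mirror plate with more than 1 N (contact force between the arm and glass above 1 N).
It fails at once if the fingers touch the mirror plate with more than 1 N (contact force between the fingers and glass above 1 N).
It also fails if it takes over 38 s, if anything falls off the work surface, if the arm or the gripper's body presses on something with over 40 N, if the wrist force passes 120 N, or if a joint passes its speed limit or range.

## Working session

There is one attempt and no reset: what is moved stays moved. The work goes in short steps, Python scripts to look and compute and a tool call to move; the robot and the scene stay as the last step left them, time stands still between calls to the robot, and variables do not carry over. Pictures are saved under pics/ and viewed, at most 10 in all, crops included, and the job is handed in when it is done.

Besides the shell and the picture viewer there is one more tool, called after "Request:" as name([rows], argument=value, ...), one row to a line, values as JSON. play_rows: Moves the arm, as the interface text tells. Its arguments: {"type":"object","properties":{"deltas":{"type":"array","items":{"type":"object","properties":{"claw":{"type":"number"},"x":{"type":"number"},"y":{"type":"number"},"z":{"type":"number"},"rx":{"type":"number"},"ry":{"type":"number"},"rz":{"type":"number"}}}}},"required":["deltas"]}

```bash
mkdir -p pics
python3 - <<'E'
from bench import *
import cv2,numpy as np
for n in("side","top"):
    im,d=get_image(n); np.savez(f"pics/{n}0.npz",im=im,d=d)
    cv2.imwrite(f"pics/{n}0.png",im[:,:,::-1]); p=camera_params(n)
    print(n,p["intrinsics"].round(1).tolist(),(-p["R"].T@p["t"]).round(3),p["R"].round(3).tolist())
s=read_state();print(s["time_s"],s["position"],s["orientation"],s["opening"])
E
```

```text
side [[540.7, 0.0, 327.9], [0.0, 540.7, 239.2], [0.0, 0.0, 1.0]] [ 0.248 -0.849  0.711] [[0.935, -0.355, -0.009], [-0.192, -0.485, -0.853], [0.299, 0.799, -0.522]]
top [[558.8, 0.0, 311.8], [0.0, 558.8, 239.9], [0.0, 0.0, 1.0]] [0.531 0.032 1.179] [[-0.011, -1.0, 0.004], [-0.998, 0.011, -0.063], [0.063, -0.005, -0.998]]
0.1 [0.15181677 0.63169032 0.40377349] [-3.69385796e-01 -3.11953013e+00  2.77452971e-03] 0.09148439581474975
```

View pics/side0.png

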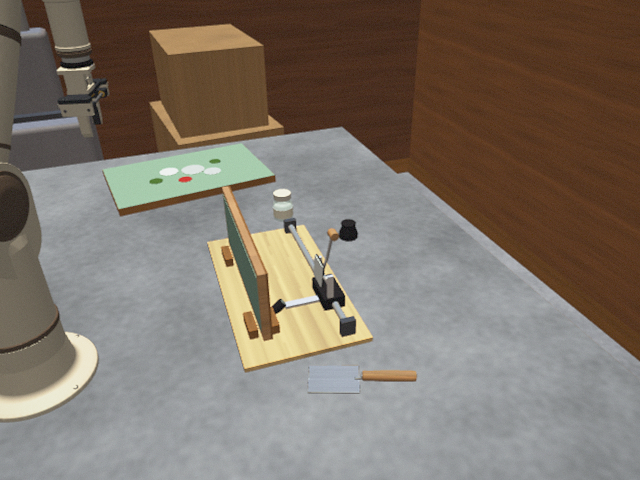

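View pics/top0.png

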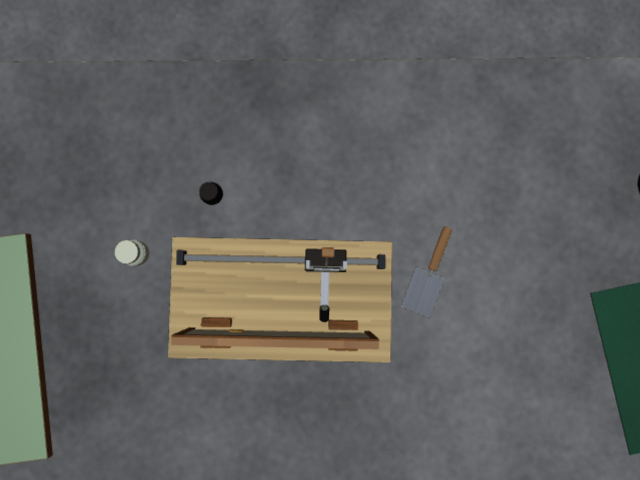

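The side view shows the panel's reverse edge-on at (225–270, 190–335), carriage at (328,292) and knob at (333,234). The top view shows the board at (170–391, 237–362), the knob at (328,252), and a brass sliver, which could be the tag, near (236,331). I'll zoom in on both.

```bash
cat > h.py <<'E'
from bench import *
import cv2,numpy as np
def ray(n,uv):
    p=camera_params(n);R=p["R"];c=-R.T@p["t"]
    d=R.T@np.linalg.solve(p["intrinsics"],[uv[0],uv[1],1]);return c,d
def onplane(n,uv,z):
    c,d=ray(n,uv);return c+d*(z-c[2])/d[2]
def hitplane(n,uv,q,nn):
    c,d=ray(n,uv);return c+d*(((q-c)@nn)/(d@nn))
def tri(a,b):
    c1,d1=ray("side",a);c2,d2=ray("top",b)
    s=np.linalg.lstsq(np.c_[d1,-d2],c2-c1,rcond=None)[0]
    return (c1+s[0]*d1+c2+s[1]*d2)/2,np.linalg.norm(c1+s[0]*d1-c2-s[1]*d2)
E
python3 - <<'E'
from h import *
s=np.load("pics/side0.npz")["im"];t=np.load("pics/top0.npz")["im"]
a=cv2.resize(s[180:345,205:375],None,fx=2.35,fy=3.6,interpolation=cv2.INTER_CUBIC)
b=cv2.resize(t[228:368,160:400],None,fx=3.3,fy=3.3,interpolation=cv2.INTER_CUBIC)
a=cv2.resize(s[180:345,205:375],None,fx=3.6,fy=3.6,interpolation=cv2.INTER_CUBIC)
cv2.imwrite("pics/sc.png",a[:594,:,::-1]);cv2.imwrite("pics/tc.png",b[:,:,::-1])
hsv=cv2.cvtColor(t,cv2.COLOR_RGB2HSV)
# board: bright yellowish
m=cv2.inRange(hsv,(12,60,110),(30,200,255));m[:,:150]=0
cs,_=cv2.findContours(m,0,2);pts=np.vstack([c for c in cs if cv2.contourArea(c)>100])
r=cv2.minAreaRect(pts);bx=cv2.boxPoints(r);print(r);print(bx);
P=np.array([onplane("top",q,.012) for q in bx]);print(P.round(4));print([np.linalg.norm(P[i]-P[i-1]).round(4) for i in range(4)])
E
```

```text
((309.21923828125, 297.9846496582031), (131.8602752685547, 286.49652099609375), 87.9021987915039)
[[163.6536  237.34235]
 [449.9581  226.85504]
 [454.78488 358.62695]
 [168.48038 369.11426]]
[[ 0.6136  0.3361  0.012 ]
 [ 0.6293 -0.2637  0.012 ]
 [ 0.3559 -0.2665  0.012 ]
 [ 0.3413  0.3246  0.012 ]]
[np.float64(0.2725), np.float64(0.6), np.float64(0.2734), np.float64(0.5912)]
```

View pics/sc.png

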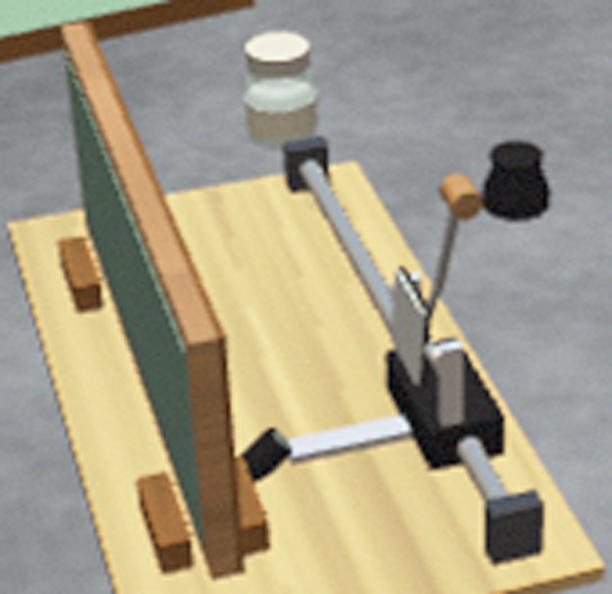

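View pics/tc.png

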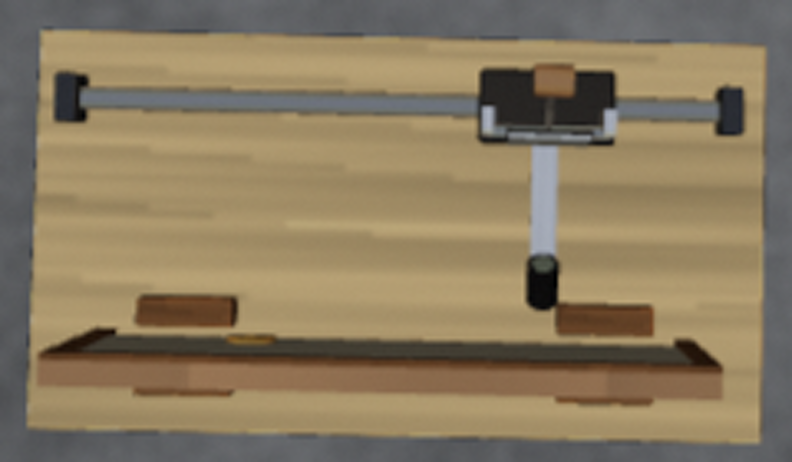

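The zoomed side view shows the panel's robot side and the knob at about crop (461,197). In the top view the tag shows as a thin brass ellipse at crop (251,340), px (236,331). It's too foreshortened to read its height by pixel alone, so I'll use depth, averaged over frames.

Run:
```python
from h import *
I=[];D=[]
for i in range(10):
    im,d=get_image("top");I.append(im);D.append(d)
I=np.mean(I,0);D=np.array(D);Dm=np.nanmedian(np.where(D>0,D,np.nan),0)
np.savez("pics/top1.npz",im=I,d=Dm)
p=camera_params("top");R,t,K=p["R"],p["t"],p["intrinsics"]
u,v=np.meshgrid(np.arange(640),np.arange(480))
X=(np.stack([(u-K[0,2])/K[0,0]*Dm,(v-K[1,2])/K[1,1]*Dm,Dm],-1)-t)@R
# board
hsv=cv2.cvtColor(I.astype(np.uint8),cv2.COLOR_RGB2HSV)
m=cv2.inRange(hsv,(12,60,110),(30,200,255));m[:,:150]=0;m[:,398:]=0
pts=np.vstack([c for c in cv2.findContours(m,0,2)[0] if cv2.contourArea(c)>60])
r=cv2.minAreaRect(pts);bx=cv2.boxPoints(r)
P=np.array([onplane("top",q,.012) for q in bx]);print(P.round(4).tolist(),[np.linalg.norm(P[i]-P[i-1]).round(4) for i in range(4)])
print("boardz",np.nanmedian(X[270:310,190:290,2]),"noise",np.std(D[:,300,250]))
print("ptop z",X[341:344,220:340,2].mean(1),"xs",X[342,[180,240,300,370]].round(4).tolist())
for vv in range(327,340):
    print(vv,[f"{int(I[vv,c,0])}/{int(I[vv,c,1])}/{int(I[vv,c,2])} {X[vv,c,0]*1e3:.0f},{X[vv,c,1]*1e3:.0f},{X[vv,c,2]*1e3:.0f}" for c in (222,228,230,233,236,239,242,245)])
kb=(hsv[...,0]<14)&(hsv[...,1]>90)&(v>235)&(v<265)&(u>300)&(u<350)
print("knob px",u[kb].mean(),v[kb].mean(),kb.sum(),X[kb].mean(0),X[kb][:,2].max())
```

```text
[[0.3648, 0.3263, 0.012], [0.6154, 0.3225, 0.012], [0.6009, -0.1424, 0.012], [0.3502, -0.1323, 0.012]] [np.float64(0.4588), np.float64(0.2506), np.float64(0.4651), np.float64(0.2509)]
boardz 0.012203280585406828 noise 0.0027490924
ptop z [0.17430589 0.17417221 0.17424379] xs [[0.4152, 0.2636, 0.1745], [0.4139, 0.157, 0.1739], [0.4127, 0.0502, 0.174], [0.4112, -0.0746, 0.1734]]
327 ['155/129/89 426,214,13', '156/130/90 426,202,13', '152/129/91 426,198,12', '175/153/111 426,192,12', '175/154/111 426,185,12', '175/154/111 426,179,13', '174/153/111 426,173,11', '175/153/110 426,167,11']
328 ['173/151/109 424,214,12', '172/151/109 424,202,11', '172/151/109 424,198,12', '172/151/109 424,192,11', '172/151/109 424,185,12', '173/151/109 424,179,14', '171/150/109 424,173,12', '172/150/109 424,167,12']
329 ['141/123/90 422,214,12', '145/125/90 422,202,12', '115/96/65 427,191,61', '112/94/63 426,185,60', '133/110/69 427,179,63', '113/94/63 426,173,58', '123/103/69 426,168,56', '170/149/108 421,167,10']
330 ['87/79/61 424,208,54', '102/83/54 425,194,63', '122/85/36 426,189,73', '101/75/32 426,183
[... 1282 characters left out ...]
5/46 423,189,174', '103/67/39 423,178,174', '93/61/36 423,175,175', '93/61/36 423,169,176', '94/61/36 423,164,175', '94/62/36 423,159,175', '95/62/36 423,153,174', '95/62/36 423,148,174']
338 ['138/103/72 421,189,174', '134/99/69 421,178,174', '131/98/68 421,175,173', '131/98/68 421,169,174', '121/88/59 421,164,174', '121/88/59 421,159,175', '121/88/59 421,153,174', '121/87/59 421,148,173']
339 ['150/115/83 420,189,174', '149/115/83 420,178,174', '149/114/83 419,175,175', '148/114/82 419,169,174', '143/109/78 419,164,174', '143/109/78 419,159,174', '143/109/77 419,153,175', '142/108/77 419,148,175']
knob px 327.5833333333333 256.25 12 [ 0.5676621  -0.00380017  0.08954464] 0.17478556871946063
```

Depth is consistent: panel top at 174 mm, and the tag's rim top at about 75.5 mm puts its centre near (0.427, 0.180, 0.0605). The knob is near (0.573, -0.002, 0.168). First I'll fly above the knob.

Request:
play_rows([
  {"x":-28,"y":-26,"claw":-1},
  {"x":-28,"y":-26},
  {"x":-28,"y":-26},
  {"x":-28,"y":-26},
  {"x":-28,"y":-26},
  {"x":-28,"y":-26},
  {"x":-28,"y":-26},
  {"x":-28,"y":-26},
  {"x":-28,"y":-26},
  {"x":-28,"y":-26},
])

```text
invalid input at $.deltas[0]: expected keys claw, x, y, z, rx, ry, rz
```

Request:
play_rows([
  {"x":-28,"y":-26},
  {"x":-28,"y":-26},
  {"x":-28,"y":-26},
  {"x":-28,"y":-26},
  {"x":-28,"y":-26},
  {"x":-28,"y":-26},
  {"x":-28,"y":-26},
  {"x":-28,"y":-26},
  {"rz":-0.1},
  {"rz":-0.1},
])

```text
invalid input at $.deltas[0]: expected keys claw, x, y, z, rx, ry, rz
```

```bash
cat > st.py <<'E'
from h import *
from scipy.spatial.transform import Rotation as Ro
import sys
s=read_state();T=Ro.from_rotvec(s["orientation"]).as_matrix();p=s["position"];g=p+T[:,2]*.159
print("t",s["time_s"],"tcp",p.round(4),"grasp",g.round(4),"open",round(s["opening"],4),"F",np.round(s["force"],1),"ff",s["finger_force"])
print("axes x,y,z",T.T.round(3).tolist())
if len(sys.argv)>3: print("tool delta mm",(T.T@(np.array(sys.argv[1:4],float)-g)*1e3).round(1))
E
python3 - <<'E'
from h import *
z=np.load("pics/top1.npz");I=z["im"].astype(np.uint8);D=z["d"]
kt=np.array([327.9,252.2]);ks=np.array([333.1,234.7]);print("knob",tri(ks,kt))
a=onplane("top",(160+120/3.3,228+98/3.3),.037);b=onplane("top",(160+700/3.3,228+110/3.3),.037)
print("rail pts",a,b,"slope",(a-b)[0]/(a-b)[1])
e1=onplane("top",(160+85/3.3,228+97/3.3),.037);e2=onplane("top",(160+720/3.3,228+111/3.3),.037);print("rail ends",e1,e2,(e1+e2)/2)
E
python3 st.py 0.573 -0.002 0.168
```

```text
knob (array([ 0.57377768, -0.00223906,  0.16648257]), np.float64(0.0026379588817306934))
rail pts [0.56945824 0.26262338 0.037     ] [ 0.55817511 -0.09627272  0.037     ] slope 0.03143841317168492
rail ends [0.57030918 0.28426106 0.037     ] [ 0.55742284 -0.10865318  0.037     ] [0.56386601 0.08780394 0.037     ]
t 0.6 tcp [0.1518 0.632  0.4048] grasp [0.1518 0.632  0.2458] open 0.0918 F [-0.6 -0.1 -0.2] ff 0.0
axes x,y,z [[-0.972, 0.234, 0.0], [0.234, 0.972, 0.0], [-0.0, 0.0, -1.0]]
tool delta mm [-557.7 -518.1   77.7]
```

Knob triangulates to (0.574, -0.002, 0.1665), matching expectation. I'll resend the moves with every key filled in.

Request:
play_rows([
  {"claw":-1,"x":-28,"y":-26,"z":0,"rx":0,"ry":0,"rz":0},
  {"claw":-1,"x":-28,"y":-26,"z":0,"rx":0,"ry":0,"rz":0},
  {"claw":-1,"x":-28,"y":-26,"z":0,"rx":0,"ry":0,"rz":0},
  {"claw":-1,"x":-28,"y":-26,"z":0,"rx":0,"ry":0,"rz":0},
  {"claw":-1,"x":-28,"y":-26,"z":0,"rx":0,"ry":0,"rz":0},
  {"claw":-1,"x":-28,"y":-26,"z":0,"rx":0,"ry":0,"rz":0},
  {"claw":-1,"x":-28,"y":-26,"z":0,"rx":0,"ry":0,"rz":0},
  {"claw":-1,"x":-28,"y":-26,"z":0,"rx":0,"ry":0,"rz":0},
  {"claw":-1,"x":-28,"y":-26,"z":0,"rx":0,"ry":0,"rz":0},
  {"claw":-1,"x":-28,"y":-26,"z":0,"rx":0,"ry":0,"rz":0},
])

```text
time_s: 1.6
position: [0.364, 0.3124, 0.4051]
orientation: [0.369, 3.119, 0.001]
force: [0.4, 1.2, 0.2]
opening: 0.092
finger_force: 0.0
```

Request:
play_rows([
  {"claw":-1,"x":-28,"y":-26,"z":0,"rx":0,"ry":0,"rz":0},
  {"claw":-1,"x":-28,"y":-26,"z":0,"rx":0,"ry":0,"rz":0},
  {"claw":-1,"x":-28,"y":-26,"z":0,"rx":0,"ry":0,"rz":0},
  {"claw":-1,"x":-28,"y":-26,"z":0,"rx":0,"ry":0,"rz":0},
  {"claw":-1,"x":-28,"y":-26,"z":0,"rx":0,"ry":0,"rz":0},
  {"claw":-1,"x":-28,"y":-26,"z":0,"rx":0,"ry":0,"rz":0},
  {"claw":-1,"x":-28,"y":-26,"z":0,"rx":0,"ry":0,"rz":0},
  {"claw":-1,"x":-28,"y":-26,"z":0,"rx":0,"ry":0,"rz":0},
  {"claw":-1,"x":0,"y":0,"z":0,"rx":0,"ry":0,"rz":-0.1},
  {"claw":-1,"x":0,"y":0,"z":0,"rx":0,"ry":0,"rz":-0.1},
])

```text
time_s: 2.6
position: [0.5332, 0.0576, 0.4047]
orientation: [0.055, 3.141, -0.0]
force: [0.1, 0.6, -0.8]
opening: 0.0918
finger_force: 0.0
```

```bash
python3 st.py 0.574 -0.002 0.167
```

```text
t 2.6 tcp [0.5332 0.0576 0.4047] grasp [0.5332 0.0576 0.2457] open 0.0918 F [ 0.1  0.6 -0.8] ff 0.0
axes x,y,z [[-0.999, 0.035, -0.0], [0.035, 0.999, -0.0], [0.0, -0.0, -1.0]]
tool delta mm [-42.8 -58.1  78.7]
```

Request:
play_rows([
  {"claw":-1,"x":-21,"y":-29,"z":0,"rx":0,"ry":0,"rz":0},
  {"claw":-1,"x":-22,"y":-29,"z":0,"rx":0,"ry":0,"rz":0},
  {"claw":-1,"x":0,"y":0,"z":0,"rx":0,"ry":0,"rz":0},
  {"claw":-1,"x":0,"y":0,"z":20,"rx":0,"ry":0,"rz":0},
  {"claw":-1,"x":0,"y":0,"z":20,"rx":0,"ry":0,"rz":0},
  {"claw":-1,"x":0,"y":0,"z":20,"rx":0,"ry":0,"rz":0},
  {"claw":-1,"x":0,"y":0,"z":18,"rx":0,"ry":0,"rz":0},
  {"claw":-1,"x":0,"y":0,"z":0,"rx":0,"ry":0,"rz":0},
])

```text
time_s: 3.4
position: [0.572, 0.0002, 0.3242]
orientation: [-0.055, -3.136, -0.0]
force: [0.1, 0.3, 0.5]
opening: 0.0917
finger_force: 0.0
```

```bash
python3 st.py 0.574 -0.002 0.167
python3 - <<'E'
from h import *
s=get_image("side")[0];t=get_image("top")[0]
f=lambda a:cv2.resize(a,(400,400),interpolation=cv2.INTER_CUBIC)
cv2.imwrite("pics/g1.png",np.hstack([f(s[180:340,240:400]),f(t[180:300,260:380])])[:,:,::-1])
E
```

```text
t 3.4 tcp [5.720e-01 2.000e-04 3.242e-01] grasp [5.712e-01 2.000e-04 1.652e-01] open 0.0917 F [0.1 0.3 0.5] ff 0.0
axes x,y,z [[-0.999, 0.035, 0.005], [0.035, 0.999, -0.0], [-0.005, 0.0, -1.0]]
tool delta mm [-2.9 -2.1 -1.8]
```

View pics/g1.png

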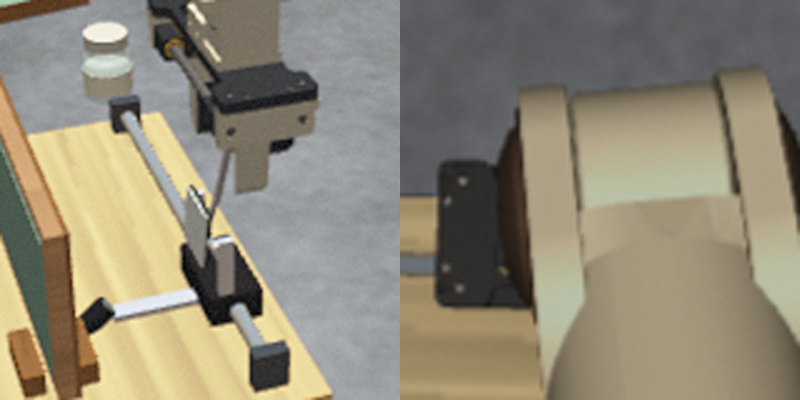

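The left half shows the near finger at about (252,165) in front of the knob, with the lever running up behind it. The gripper is in place, so I'll nudge it and close.

Request:
play_rows([
  {"claw":-1,"x":-2,"y":-2,"z":-1,"rx":0,"ry":0,"rz":0},
  {"claw":1,"x":0,"y":0,"z":0,"rx":0,"ry":0,"rz":0},
  {"claw":1,"x":0,"y":0,"z":0,"rx":0,"ry":0,"rz":0},
  {"claw":1,"x":0,"y":0,"z":0,"rx":0,"ry":0,"rz":0},
  {"claw":1,"x":0,"y":0,"z":0,"rx":0,"ry":0,"rz":0},
  {"claw":1,"x":0,"y":0,"z":0,"rx":0,"ry":0,"rz":0},
  {"claw":1,"x":0,"y":0,"z":0,"rx":0,"ry":0,"rz":0},
  {"claw":1,"x":0,"y":0,"z":0,"rx":0,"ry":0,"rz":0},
])

```text
time_s: 4.3
position: [0.5754, -0.0023, 0.3276]
orientation: [-0.056, -3.141, -0.0]
force: [-0.2, -0.9, 0.1]
opening: 0.0404
finger_force: 0.0
```

```bash
python3 st.py 0.574 -0.002 0.167
```

```text
t 4.3 tcp [ 0.5754 -0.0023  0.3276] grasp [ 0.5753 -0.0023  0.1686] open 0.0404 F [-0.2 -0.9  0.1] ff 0.0
axes x,y,z [[-0.999, 0.036, 0.0], [0.036, 0.999, 0.0], [-0.0, 0.0, -1.0]]
tool delta mm [1.3 0.2 1.6]
```

Request:
play_rows([
  {"claw":1,"x":1,"y":0,"z":1,"rx":0,"ry":0,"rz":0},
  {"claw":1,"x":0,"y":0,"z":0,"rx":0,"ry":0,"rz":0},
  {"claw":1,"x":0,"y":0,"z":0,"rx":0,"ry":0,"rz":0},
  {"claw":1,"x":0,"y":0,"z":0,"rx":0,"ry":0,"rz":0},
  {"claw":1,"x":0,"y":0,"z":0,"rx":0,"ry":0,"rz":0},
  {"claw":1,"x":0,"y":0,"z":0,"rx":0,"ry":0,"rz":0},
])

```text
time_s: 4.9
position: [0.5742, -0.0022, 0.3265]
orientation: [-0.056, -3.141, -0.0]
force: [-0.4, 0.1, -2.0]
opening: 0.0214
finger_force: 30.0
```

```bash
python3 st.py 0.5345 0.177 0.174
```

```text
t 4.9 tcp [ 0.5742 -0.0022  0.3265] grasp [ 0.5742 -0.0022  0.1675] open 0.0214 F [-0.4  0.1 -2. ] ff 30.001200735569
axes x,y,z [[-0.999, 0.036, 0.001], [0.036, 0.999, 0.0], [-0.001, 0.0, -1.0]]
tool delta mm [ 46.  177.7  -6.5]
```

The knob is gripped (21.4 mm, 30 N). Next I'll slide about 178 mm along the rail.

Request:
play_rows([
  {"claw":1,"x":0,"y":5,"z":0,"rx":0,"ry":0,"rz":0},
  {"claw":1,"x":0,"y":10,"z":0,"rx":0,"ry":0,"rz":0},
  {"claw":1,"x":0,"y":10,"z":0,"rx":0,"ry":0,"rz":0},
  {"claw":1,"x":0,"y":10,"z":0,"rx":0,"ry":0,"rz":0},
  {"claw":1,"x":0,"y":10,"z":0,"rx":0,"ry":0,"rz":0},
  {"claw":1,"x":0,"y":10,"z":0,"rx":0,"ry":0,"rz":0},
  {"claw":1,"x":0.5,"y":10,"z":0,"rx":0,"ry":0,"rz":0},
  {"claw":1,"x":0,"y":10,"z":0,"rx":0,"ry":0,"rz":0},
  {"claw":1,"x":0,"y":10,"z":0,"rx":0,"ry":0,"rz":0},
  {"claw":1,"x":0,"y":5,"z":0,"rx":0,"ry":0,"rz":0},
])

```text
time_s: 5.9
position: [0.577, 0.0893, 0.3265]
orientation: [-0.054, -3.141, -0.001]
force: [-1.0, -1.9, -2.7]
opening: 0.0214
finger_force: 30.0
```

```bash
python3 st.py 0.580 0.177 0.168
```

```text
t 5.9 tcp [0.577  0.0893 0.3265] grasp [0.5769 0.0894 0.1675] open 0.0214 F [-1.  -1.9 -2.7] ff 29.999552965164185
axes x,y,z [[-0.999, 0.034, 0.0], [0.034, 0.999, 0.001], [-0.0, 0.001, -1.0]]
tool delta mm [-0.1 87.7 -0.4]
```

Request:
play_rows([
  {"claw":1,"x":0,"y":8,"z":0,"rx":0,"ry":0,"rz":0},
  {"claw":1,"x":0,"y":10,"z":0,"rx":0,"ry":0,"rz":0},
  {"claw":1,"x":0,"y":10,"z":0,"rx":0,"ry":0,"rz":0},
  {"claw":1,"x":0,"y":10,"z":0,"rx":0,"ry":0,"rz":0},
  {"claw":1,"x":0,"y":10,"z":0,"rx":0,"ry":0,"rz":0},
  {"claw":1,"x":0,"y":10,"z":0,"rx":0,"ry":0,"rz":0},
  {"claw":1,"x":0,"y":10,"z":0,"rx":0,"ry":0,"rz":0},
  {"claw":1,"x":0,"y":10,"z":0,"rx":0,"ry":0,"rz":0},
  {"claw":1,"x":0,"y":7,"z":0,"rx":0,"ry":0,"rz":0},
  {"claw":1,"x":0,"y":0,"z":0,"rx":0,"ry":0,"rz":0},
])

```text
time_s: 6.9
position: [0.5798, 0.1749, 0.3266]
orientation: [-0.053, -3.141, -0.003]
force: [-3.1, 1.8, -4.6]
opening: 0.0222
finger_force: 30.0
```

Request:
play_rows([
  {"claw":1,"x":4,"y":0,"z":-1.5,"rx":0,"ry":0,"rz":0},
  {"claw":1,"x":4,"y":0,"z":-1.4,"rx":0,"ry":0,"rz":0},
  {"claw":1,"x":4,"y":0,"z":-1.1,"rx":0,"ry":0,"rz":0},
  {"claw":1,"x":4.2,"y":0,"z":-1,"rx":0,"ry":0,"rz":0},
  {"claw":1,"x":4.2,"y":0,"z":-0.8,"rx":0,"ry":0,"rz":0},
  {"claw":1,"x":4.2,"y":0,"z":-0.5,"rx":0,"ry":0,"rz":0},
  {"claw":1,"x":4.2,"y":0,"z":-0.3,"rx":0,"ry":0,"rz":0},
  {"claw":1,"x":4.3,"y":0,"z":-0.1,"rx":0,"ry":0,"rz":0},
  {"claw":1,"x":4.2,"y":0,"z":0.1,"rx":0,"ry":0,"rz":0},
  {"claw":1,"x":0,"y":0,"z":0,"rx":0,"ry":0,"rz":0},
])

```text
time_s: 7.9
position: [0.5435, 0.1737, 0.3344]
orientation: [0.057, 3.138, 0.001]
force: [4.9, 0.5, -7.3]
opening: 0.0217
finger_force: 30.0
```

```bash
python3 st.py 0.5345 0.177 0.174
```

```text
t 7.9 tcp [0.5435 0.1737 0.3344] grasp [0.544  0.1737 0.1754] open 0.0217 F [ 4.9  0.5 -7.3] ff 29.990876019001007
axes x,y,z [[-0.999, 0.036, -0.003], [0.036, 0.999, 0.0], [0.003, 0.0, -1.0]]
tool delta mm [9.6 2.9 1.4]
```

Request:
play_rows([
  {"claw":1,"x":3,"y":1,"z":0.3,"rx":0,"ry":0,"rz":0},
  {"claw":1,"x":3,"y":1,"z":0.4,"rx":0,"ry":0,"rz":0},
  {"claw":1,"x":3,"y":1,"z":0.5,"rx":0,"ry":0,"rz":0},
  {"claw":1,"x":0,"y":0,"z":0,"rx":0,"ry":0,"rz":0},
  {"claw":1,"x":0,"y":0,"z":0,"rx":0,"ry":0,"rz":0},
  {"claw":1,"x":0,"y":0,"z":0,"rx":0,"ry":0,"rz":0},
])

```text
time_s: 8.5
position: [0.5358, 0.1761, 0.3341]
orientation: [0.059, 3.135, -0.0]
force: [6.0, -1.0, -3.3]
opening: 0.0214
finger_force: 30.0
```

```bash
python3 st.py 0.5345 0.177 0.174
python3 - <<'E'
from h import *
s=get_image("side")[0];t=get_image("top")[0]
f=lambda a:cv2.resize(a,(400,400),interpolation=cv2.INTER_CUBIC)
cv2.imwrite("pics/g2.png",np.hstack([f(s[170:330,220:380]),f(t[220:370,170:320])])[:,:,::-1])
E
```

```text
t 8.5 tcp [0.5358 0.1761 0.3341] grasp [0.5367 0.176  0.1751] open 0.0214 F [ 6.  -1.  -3.3] ff 29.989208579063416
axes x,y,z [[-0.999, 0.037, -0.006], [0.037, 0.999, -0.0], [0.006, -0.0, -1.0]]
tool delta mm [2.2 0.9 1.1]
```

View pics/g2.png

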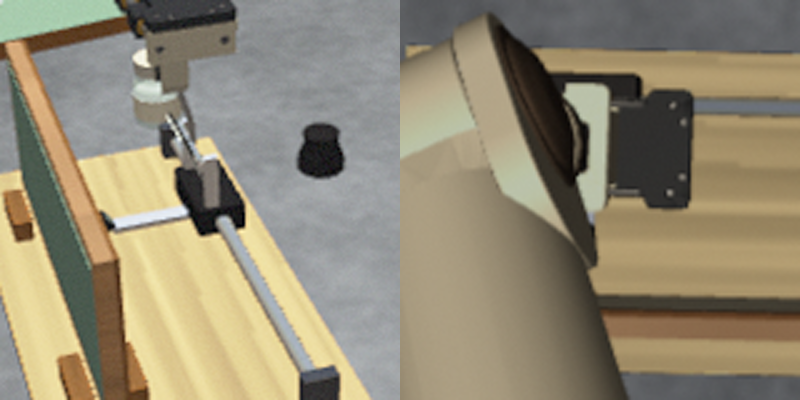

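The side view (left) shows the carriage moved along the rail, the mirror nodded down and the knob held. Comparing displacement with the rest pose leaves about 2 mm to go, so I'll apply that and settle.

Request:
play_rows([
  {"claw":1,"x":2,"y":1,"z":0.5,"rx":0,"ry":0,"rz":0},
  {"claw":1,"x":0,"y":0,"z":0,"rx":0,"ry":0,"rz":0},
  {"claw":1,"x":0,"y":0,"z":0,"rx":0,"ry":0,"rz":0},
  {"claw":1,"x":0,"y":0,"z":0,"rx":0,"ry":0,"rz":0},
  {"claw":1,"x":0,"y":0,"z":0,"rx":0,"ry":0,"rz":0},
  {"claw":1,"x":0,"y":0,"z":0,"rx":0,"ry":0,"rz":0},
])

```text
time_s: 9.2
position: [0.5341, 0.1772, 0.3339]
orientation: [0.059, 3.135, 0.0]
force: [5.9, -2.4, -1.6]
opening: 0.0216
finger_force: 30.0
```

```bash
python3 st.py 0.5345 0.177 0.174
python3 - <<'E'
from h import *
# carriage centre check: black carriage bounding extent / camera arm not needed; check mirror/fork from side depth
s,d=get_image("side")
p=camera_params("side");K=p["intrinsics"]
u,v=np.meshgrid(np.arange(640),np.arange(480))
X=(np.stack([(u-K[0,2])/K[0,0]*d,(v-K[1,2])/K[1,1]*d,d],-1)-p["t"])@p["R"]
m=(s.max(2)<60)&(d>0)&(X[...,2]>.02)&(X[...,2]<.062)&(X[...,0]>.53)&(X[...,0]<.61)&(X[...,1]>.05)&(X[...,1]<.25)
print("carriage y min",np.percentile(X[m][:,1],[1,3,10,50]).round(4),"(expect middle -0.042)",m.sum())
E
```

```text
t 9.2 tcp [0.5341 0.1772 0.3339] grasp [0.5352 0.1772 0.1749] open 0.0216 F [ 5.9 -2.4 -1.6] ff 29.989021718502045
axes x,y,z [[-0.999, 0.038, -0.007], [0.038, 0.999, 0.0], [0.007, 0.0, -1.0]]
tool delta mm [ 0.7 -0.2  0.9]
carriage y min [0.1297 0.1312 0.1325 0.1472] (expect middle -0.042) 372
```

```bash
python3 -c "
from bench import *
print(job_done())"
```

```text
the job is handed in; nothing more can be done
None
```

I handed the job in at about 9.3 s of the 38 s allowed, with the gripper still holding the knob, the carriage opposite the tag and the mirror tilted about 0.53 rad; no verdict came back, and I judged the aim from measured positions, not from the rig camera's own view.

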